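# Feed the key-blank carrier along the gauge fence with the push stick

## Robot

A 6-joint arm with a two-finger parallel gripper is mounted at the origin on a cart in front of the work surface, level with it; the furniture and walls round the work are solid. World frame = base frame: x ahead of the robot, y to its left, z up, the work surface at z = 0. Lengths are in m, angles in rad, forces in N, time in s.
With the tool pointing down it reaches from about 0.325 to 0.875 m from the base axis. Payload 4.4 kg.
Tool frame: the origin (TCP) lies on the front face of the gripper's body, between the roots of the fingers; the fingertips stand 73 mm ahead of it and the grasp point (between the pads) lies 54 mm ahead of it; x points along the fingers, z is the direction in which the jaws open and shut, and the axes are right-handed (so a half turn about x gives the same grasp; the last joint's range is limited). The gripper opens to 85 mm and grips with 20 to 120 N. Pads are 22 mm wide; open, the fingers measure 114 mm over their backs; the gripper's body (76 mm by 85 mm) begins 54 mm behind the grasp point. The pads swing forward as they close: fully open they stand 13 mm farther back than shut.
Start: joints at [-1.456, 0.207, 1.542, -0, 1.393, -0.15], TCP at [0.15, -0.555, 0.304] pointing down, gripper open.
Joint ranges: [-2.73, 2.73], [-0.86, 2.22], [0.23, 2.46], [-1.11, 4.25], [0.08, 2.63], [-2.82, 2.82]. Speed limits (rad/s): [2.79, 2.79, 3.14, 3.14, 3.14, 3.14].

## Interface

Orientations are given as a unit quaternion [x, y, z, w].
In Python, from cell import get_state, capture, calibration, sign_off gives the robot as it stands.
- The arm moves only by the tool drive_tool, never from a script. Its argument "targets" is a list of rows, each a list of 7 numbers: the turn, a rotation vector about the tool's x, y, z in rad, then the shift along the tool's x, y, z in m, then the closure, from 0 (fully open) to 1 (shut). In form: [[wx, wy, wz, x, y, z, hand], ...]. A call has 1 to 20 rows; each row is the pose to reach, as a shift and turn from the pose commanded when the call began, along the tool's axes at that moment; what a row does not reach only later rows make up. A row lasts 1/8 s, in which the tool goes at most 62.5 mm and 10.7 degrees, less where a joint would pass 70% of its speed; a pose out of reach is approached as far as the arm can. A call with a gripper value outside its range is refused whole. The fingers move at their own pace and stop on an object; the grip force is fixed at half the most. Time passes only in rows, so rows that repeat a pose let the fingers close. It gives the time, the measured TCP pose, the force and the opening at its end, in the units of the state.
- get_state(): the state, without advancing time (a new reading comes with each control period).
- capture(name): name is "scene" or "top" or "wrist"; returns the picture (420x560x3 uint8, red, green, blue); there is no depth.
- calibration(name): a dict with "mtx" (3x3 intrinsics, pixels), "k1" (the pictures are not rectified: a ray, as slopes to the right and down, at radius r is drawn at 1 + k1 r^2 times it, then the intrinsics apply), "T" (4x4, takes a point from camera to world coordinates); the wrist camera has in their place "mount" (4x4, takes a point from camera to tool coordinates, whose origin is the TCP and whose axes are the tool frame's). Camera axes: x right, y up, looking along -z (the intrinsics and any distortion apply to the point x, -y, -z); pixel columns grow to the right and rows downward; lengths in m; the calibration is good to about 2 mm. A picture is of the moment at which its call begins: read the wrist's pose just before it. calibration takes no time and is no camera call.
- sign_off(): hands the job in, once; it reports no verdict.
The state is a dict: "time": time; "joint_positions": joint angles; "qd": joint speeds; "tau": joint torques, N m; "eef_pos": TCP position; "tool_rot": TCP orientation; "ft_force": force on the tool from outside, world axes, zero at the start; "ft_torque": the same for the moment, N m; "finger_gap": opening from 0.0 (shut) to 1.0 (fully open).
Only numpy, scipy, OpenCV 4.12 (cv2) and the standard library are available. Lean on these libraries where they do the work, as an engineer would, in place of code of your own. Each camera call takes 0.05 s, during which the arm holds its last target.

## Task

On the gauging board, use the wooden push stick to press the carrier block (the wooden block with the key blank clamped on it) sideways against the fence, then feed it along the fence until it meets the end stop, keeping it against the fence all the way. Keep the gripper itself off the carrier. When the carrier is home, lay the push stick flat on the bare worktop, off the board, and let go.

Things in the scene. Friction and masses are not known exactly. Their poses are not given: they have to be found in the camera images.
- board: Fixed grey board 115 (x) x 235 (y) x 12 mm on the worktop, turned up to 12 deg. Origin on its underside; it spans x -75 to +40, y -107.5 to +127.5 mm, top z 12. Aluminium fence along the far edge: face at x +25 mm, looks to -x. Dark steel end stop across the right end: face at y -85 mm, looks to +y. Both rise to z 33 mm. Feed along -y (robot's right).
- carrier: Loose dark wooden block 50 (x) x 70 (y) x 30 mm on the board, 0.2-0.4 kg, brass key blank clamped on top (41 mm in all; its tip juts out 10 mm to +x, above the fence). Origin: centre of underside; +x to the fence. Starts at board y +50 to +65 mm, 16-22 mm off the fence, turned up to 6 deg. Seated: board x 0, y -50 mm, axes parallel. Slides with 1-3 N.
- push_stick: Light wooden push stick, 205 mm long, 0.12 kg, flat on the worktop nearer the robot than the board, mouth to the robot's right. Origin: underside, below its upright grip; x along it to the mouth, z up. Grip 50 (x) x 20 (y) mm, z 20 to 65, centred on x = y = 0: take it from above across 20 mm. Shaft 20 x 20 mm, x -90 to +60.
- mouth (a point): Inner corner of the stick's L-shaped mouth, at stick x +60, y -10, z +10 mm; axes as the stick's. The mouth is z 0 to 20 mm. Heel face (looks to +x): from here 40 mm to +y. Cheek: from here 55 mm to +x, 12 mm thick to -y. With stick x along board -y, the heel pushes the block's left end, the cheek its near side on to the fence.
Not all that is in view belongs to the job. Several things have the shape of the carrier; the one meant has the colours described above.

How it is judged:
By the outcome, as a careful person would: the job done as asked, in the order asked, and still so for the second after the job is handed in, with the robot touching nothing.
It also fails if it takes over 51 s, if anything falls off the work surface, if the arm or the gripper's body presses on something with over 40 N, if the wrist force passes 120 N, or if a joint passes its speed limit or range.

## Working session

There is one attempt and no reset: what is moved stays moved. The work goes in short steps, Python scripts to look and compute and a tool call to move; the robot and the scene stay as the last step left them, time stands still between calls to the robot, and variables do not carry over. Pictures are saved under pics/ and viewed, and the job is handed in when it is done.

Besides the shell and the picture viewer there is one more tool, called after ">>>" as name(argument=value, ...) on one line, values as JSON. drive_tool: Moves the arm, as the interface text tells. Its arguments: {"type":"object","properties":{"targets":{"type":"array"}},"required":["targets"]}

```bash
mkdir -p pics; ls
python3 - <<'E'
from cell import get_state, capture, calibration
import cv2,numpy as np
for n in ["scene","top"]:
    im=capture(n); cv2.imwrite(f"pics/{n}0.png",im[:,:,::-1]); 
    c=calibration(n); print(n,np.array(c["mtx"]).round(1).tolist(),c["k1"],np.array(c["T"]).round(4).tolist())
print(calibration("wrist"))
s=get_state()
for k in s: print(k,np.round(s[k],4))
E
```

```text
pics
scene [[424.2, 0.0, 277.0], [0.0, 424.2, 199.7], [0.0, 0.0, 1.0]] -0.0002997061779028326 [[-0.5228, 0.3748, -0.7656, -0.1383], [-0.8521, -0.2562, 0.4564, 0.643], [-0.0251, 0.891, 0.4533, 0.4402], [0.0, 0.0, 0.0, 1.0]]
top [[407.6, 0.0, 276.9], [0.0, 407.6, 208.0], [0.0, 0.0, 1.0]] -0.010818023097671258 [[-0.0047, 0.9936, -0.1126, 0.4438], [-0.9997, -0.0019, 0.0252, 0.2434], [0.0248, 0.1126, 0.9933, 0.8889], [0.0, 0.0, 0.0, 1.0]]
{'mtx': array([[341.59416262,   0.        , 277.97678415],
       [  0.        , 341.59416262, 204.53632611],
       [  0.        ,   0.        ,   1.        ]]), 'k1': -0.05971959070126687, 'mount': array([[-6.10440867e-04,  2.79912524e-01, -9.60025315e-01,
        -7.07651265e-02],
       [ 7.53169896e-06,  9.60025495e-01,  2.79912572e-01,
         7.09458753e-02],
       [ 9.99999814e-01,  1.63639452e-04, -5.88147013e-04,
         2.88782610e-04],
       [ 0.00000000e+00,  0.00000000e+00,  0.00000000e+00,
         1.00000000e+00]])}
time 0.1
joint_positions [-1.4565  0.2073  1.5428 -0.      1.3935 -0.1505]
qd [-0.0003 -0.0026 -0.0023 -0.001   0.0019  0.0004]
tau [-7.00000e-04 -3.84091e+01 -2.92549e+01 -2.00000e-04  4.90000e-03
 -0.00000e+00]
eef_pos [ 0.1504 -0.5544  0.3028]
tool_rot [ 0.4301  0.5621 -0.4291  0.5611]
ft_force [0.9188 0.1796 0.0891]
ft_torque [ 0.0157 -0.0165 -0.0028]
finger_gap 1.0011
```

View pics/scene0.png

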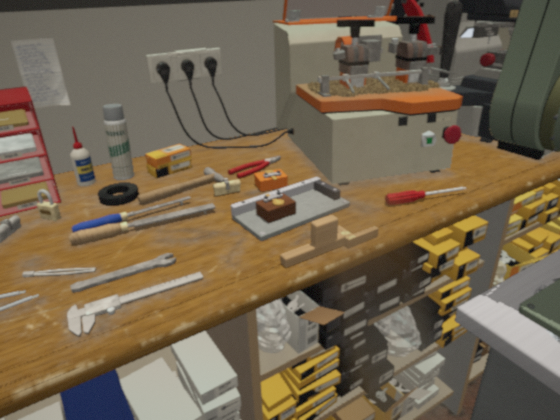

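View pics/top0.png

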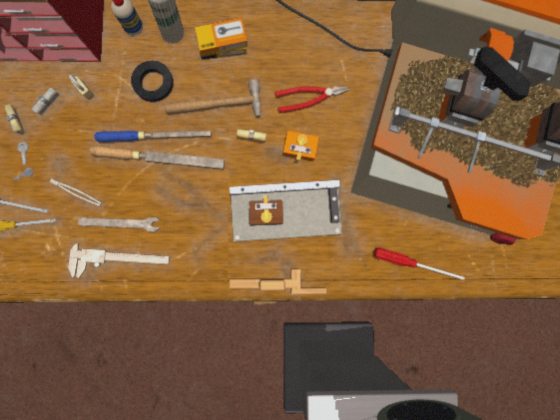

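The scene view shows the board at (290,207) and the dark carrier at (275,208), with the stick in front of it at (330,240). The top view shows the board at cols 230–340, rows 183–240, the dark carrier at (266,211) and the stick at cols 230–326, rows 270–295. The orange copy at (301,146) is a decoy. Next I'll zoom in and measure.

```bash
cat > h.py <<'E'
import numpy as np, cv2
from scipy.spatial.transform import Rotation as R
from cell import get_state, capture, calibration
def pose(s=None):
    s=s or get_state(); T=np.eye(4); T[:3,:3]=R.from_quat(s["tool_rot"]).as_matrix(); T[:3,3]=s["eef_pos"]; return T
def cast(name,uv,z,Ttool=None):
    c=calibration(name); T=np.array(c["T"]) if name!="wrist" else Ttool@np.array(c["mount"])
    K=np.array(c["mtx"]); uv=np.atleast_2d(np.array(uv,float))
    d=np.stack([(uv[:,0]-K[0,2])/K[0,0],(uv[:,1]-K[1,2])/K[1,1]],1); p=d.copy()
    for _ in range(20): p=d/(1+c["k1"]*(p**2).sum(1,keepdims=True))
    r=np.stack([p[:,0],-p[:,1],-np.ones(len(p))],1)@T[:3,:3].T
    o=T[:3,3]; t=(z-o[2])/r[:,2]; return o+r*t[:,None]
def proj(name,P,Ttool=None):
    c=calibration(name); T=np.array(c["T"]) if name!="wrist" else Ttool@np.array(c["mount"])
    K=np.array(c["mtx"]); q=(np.atleast_2d(P)-T[:3,3])@T[:3,:3]
    s=np.stack([q[:,0]/-q[:,2],-q[:,1]/-q[:,2]],1); s=s*(1+c["k1"]*(s**2).sum(1,keepdims=True))
    return s*K[0,0]+K[:2,2]
E
python3 - <<'E'
from h import *
im=cv2.imread("pics/top0.png")
c=im[175:305,220:350]; cv2.imwrite("pics/topz.png",cv2.resize(c,None,fx=4.5,fy=4.5,interpolation=cv2.INTER_CUBIC))
for p,z in [((230,188),.0),((340,240),.012),((266,211),.042),((295,287),.02),((272,285),.065),((276,300),0),((355,195),0),((390,60),0)]: print(p,cast("top",p,z).round(3))
E
```

```text
(230, 188) [[0.589 0.324 0.   ]]
(340, 240) [[0.473 0.085 0.012]]
(266, 211) [[0.533 0.245 0.042]]
(295, 287) [[0.375 0.184 0.02 ]]
(272, 285) [[0.383 0.233 0.065]]
(276, 300) [[0.346 0.224 0.   ]]
(355, 195) [[0.573 0.048 0.   ]]
(390, 60) [[ 0.888 -0.042  0.   ]]
```

View pics/topz.png

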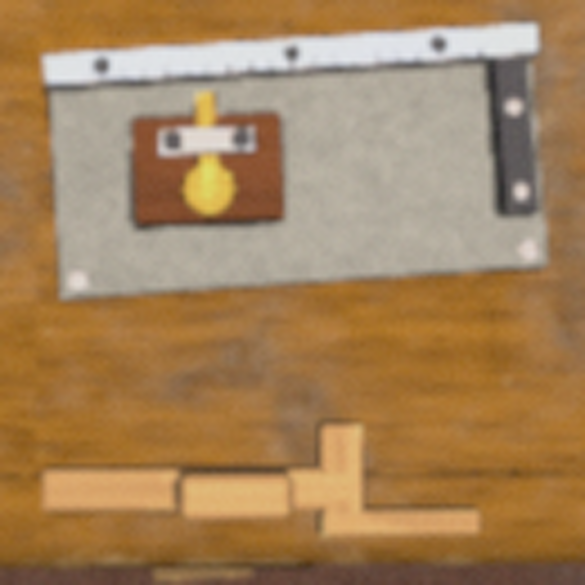

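```bash
cat >> h.py <<'E'
def rows(wps):
    """wps: list of (pos, Rmat) world, relative to current measured pose -> row numbers"""
    T=pose()
    for p,Rm in wps:
        w=R.from_matrix(T[:3,:3].T@Rm).as_rotvec(); d=T[:3,:3].T@(np.array(p)-T[:3,3])
        print(np.r_[w,d].round(4).tolist())
def down(yaw): # jaw axis z at world yaw, tool x down
    z=np.array([np.cos(yaw),np.sin(yaw),0]); x=np.array([0,0,-1.]); return np.stack([x,np.cross(z,x),z],1)
E
python3 - <<'E'
from h import *
T=pose(); print(T.round(3)); z=T[:3,2]; print(np.degrees(np.arctan2(z[1],z[0])))
# stick geometry from zoom
P=lambda u,v:(220+(u+.5)/4.5-.5,175+(v+.5)/4.5-.5)
print("stick shaft centre ends",cast("top",[P(45,490),P(355,490)],.02).round(4))
print("grip centre",cast("top",[P(236,495)],.065).round(4))
print("fence top edge bottom", cast("top",[P(45,85),P(490,60)],.033).round(4))
rows([((.24,-.40,.33),down(0)),((.36,-.2,.33),down(0)),((.40,0,.33),down(0)),((.40,.19,.33),down(0))])
E
```

```text
[[-0.     0.965  0.262  0.15 ]
 [ 0.002  0.262 -0.965 -0.554]
 [-1.     0.    -0.002  0.303]
 [ 0.     0.     0.     1.   ]]
-74.82842184112152
stick shaft centre ends [[0.383  0.3213 0.02  ]
 [0.3821 0.1767 0.02  ]]
grip centre [[0.3834 0.2329 0.065 ]]
fence top edge bottom [[0.5717 0.3217 0.033 ]
 [0.5835 0.1114 0.033 ]]
[-1.306, -0.0016, -0.0016, -0.0269, 0.1269, -0.1256]
[-1.306, -0.0016, -0.0016, -0.0265, 0.2951, -0.2873]
[-1.306, -0.0016, -0.0016, -0.0261, 0.386, -0.4698]
[-1.306, -0.0016, -0.0016, -0.0257, 0.4357, -0.6532]
```

>>> drive_tool(targets=[[0, 0, 0, -0.027, 0.04, -0.04, 0], [-0.1, 0, 0, -0.027, 0.08, -0.08, 0], [-0.2, 0, 0, -0.027, 0.127, -0.125, 0], [-0.35, 0, 0, -0.027, 0.17, -0.165, 0], [-0.5, 0, 0, -0.027, 0.21, -0.205, 0], [-0.65, 0, 0, -0.027, 0.25, -0.245, 0], [-0.8, 0, 0, -0.027, 0.295, -0.287, 0], [-0.95, 0, 0, -0.027, 0.32, -0.33, 0], [-1.1, 0, 0, -0.027, 0.34, -0.38, 0], [-1.2, 0, 0, -0.027, 0.365, -0.43, 0], [-1.306, 0, 0, -0.027, 0.385, -0.47, 0], [-1.306, 0, 0, -0.027, 0.4, -0.52, 0], [-1.306, 0, 0, -0.027, 0.42, -0.57, 0], [-1.306, 0, 0, -0.027, 0.435, -0.62, 0], [-1.306, 0, 0, -0.027, 0.44, -0.65, 0], [-1.306, 0, 0, -0.027, 0.44, -0.65, 0], [-1.306, 0, 0, -0.027, 0.44, -0.65, 0], [-1.306, 0, 0, -0.027, 0.44, -0.65, 0]])

```text
time: 2.35
eef_pos: [0.4051, 0.1865, 0.3307]
tool_rot: [0.0, 0.707, -0.001, 0.707]
ft_force: [0.3, -0.6, 0.7]
finger_gap: 0.998
```

Run:
```python
from h import *
s=get_state(); T=pose(s); im=capture("wrist"); np.save("w1.npy",T); cv2.imwrite("pics/w1.png",im[:,:,::-1]); print(T.round(4),s["time"],s["joint_positions"].round(3) if hasattr(s["joint_positions"],'round') else s["joint_positions"])
```

```text
[[-2.000e-04  1.700e-03  1.000e+00  4.051e-01]
 [-4.000e-04  1.000e+00 -1.700e-03  1.865e-01]
 [-1.000e+00 -4.000e-04 -2.000e-04  3.307e-01]
 [ 0.000e+00  0.000e+00  0.000e+00  1.000e+00]] 2.35 [ 0.237 -0.098  1.805 -0.     1.434  0.239]
```

View pics/w1.png

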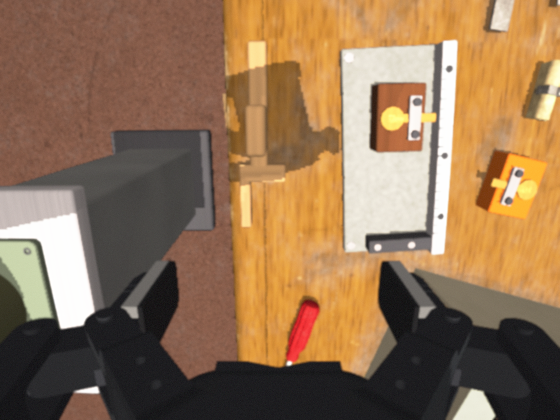

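The wrist view shows the stick at cols 240–285, rows 42–226, the board at cols 342–457, rows 40–253, and the carrier at cols 373–425, rows 83–152. I'll zoom in to read the edges.

Run:
```python
import cv2
im=cv2.imread("pics/w1.png")
cv2.imwrite("pics/w1a.png",cv2.resize(im[35:235,225:300],None,fx=3,fy=3,interpolation=cv2.INTER_CUBIC))
cv2.imwrite("pics/w1b.png",cv2.resize(im[32:262,330:465],None,fx=2.6,fy=2.6,interpolation=cv2.INTER_CUBIC))
a=cv2.imread("pics/w1a.png");b=cv2.imread("pics/w1b.png")
import numpy as np
H=600; o=np.zeros((H,a.shape[1]+b.shape[1]+20,3),np.uint8);o[:a.shape[0],:a.shape[1]]=a[:H];o[:b.shape[0],a.shape[1]+20:]=b[:H];cv2.imwrite("pics/w1c.png",o);print(a.shape,b.shape)
```

```text
(600, 225, 3) (598, 351, 3)
```

View pics/w1c.png

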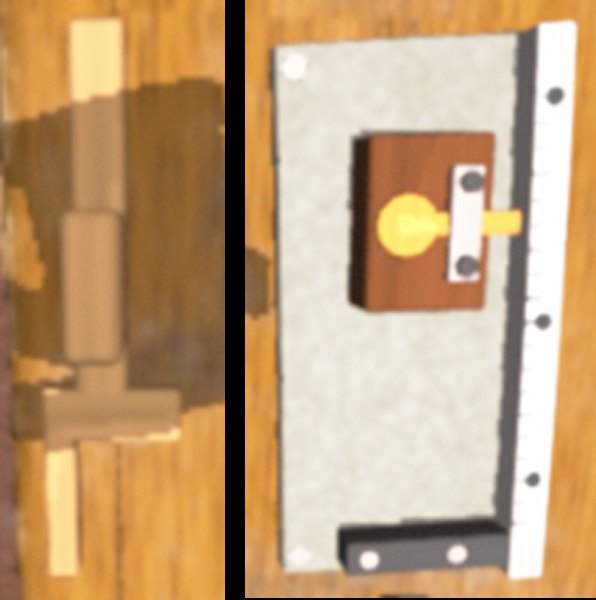

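Run:
```python
from h import *
T=np.load("w1.npy")
L=lambda u,v:(225+(u+.5)/3-.5,35+(v+.5)/3-.5)
B=lambda u,v:(330+(u-245+.5)/2.6-.5,32+(v+.5)/2.6-.5)
def go(n,pts,z): 
    p=cast("wrist",pts,z,T); print(n,p[:,:2].round(4).tolist()); return p[:,:2]
go("tail",[L(72,20),L(124,20)],.02)
g=go("grip",[L(64,212),L(122,212),L(120,360),L(66,360)],.065); print(g.mean(0))
h=go("heel far end, near corner",[L(180,437),L(180,392),L(45,392),L(45,445)],.02)
go("cheek tip",[L(48,575),L(77,575)],.02)
go("shaft edges",[L(72,200),L(124,200)],.02)
f=go("fence inner",[B(540,25),B(510,575)],.033)
go("fence outer",[B(577,22),B(540,577)],.033)
b=go("board left corners, near",[B(275,47),B(285,571)],.012)
s=go("stop face line base",[B(340,524),B(500,518)],.012)
s=go("stop face line top",[B(340,540),B(505,533)],.033)
c=go("carrier",[B(372,133),B(494,133),B(484,309),B(368,311)],.042)
print("c mean",c.mean(0),"sizes",np.linalg.norm(c-np.roll(c,-1,0),axis=1))
fd=(f[1]-f[0]);print("board yaw",np.degrees(np.arctan2(fd[0],-fd[1])))
bd=b[1]-b[0];print("board yaw",np.degrees(np.arctan2(bd[0],-bd[1])),np.linalg.norm(bd))
cd=c[3]-c[0]+c[2]-c[1];print("carrier yaw",np.degrees(np.arctan2(cd[0],-cd[1])))
# stale check w/ top view
t=cast("top",[(250,199.5)],.042);print(t)
```

```text
tail [[0.3749, 0.3216], [0.3928, 0.3215]]
grip [[0.3747, 0.2572], [0.3931, 0.2572], [0.3919, 0.2101], [0.3742, 0.2102]]
[0.38348912 0.23366848]
heel far end, near corner [[0.4126, 0.1745], [0.4125, 0.1918], [0.3618, 0.1919], [0.3611, 0.1715]]
cheek tip [[0.3606, 0.1189], [0.3721, 0.1189]]
shaft edges [[0.3736, 0.2614], [0.3922, 0.2613]]
fence inner [[0.5723, 0.3214], [0.5874, 0.0895]]
fence outer [[0.5871, 0.3229], [0.6017, 0.0883]]
board left corners, near [[0.4724, 0.3147], [0.4881, 0.0828]]
stop face line base [[0.5128, 0.1067], [0.5891, 0.1093]]
stop face line top [[0.5075, 0.1072], [0.5824, 0.1101]]
carrier [[0.5062, 0.2794], [0.5542, 0.2801], [0.5573, 0.2116], [0.5095, 0.2105]]
c mean [0.5317968  0.24539962] sizes [0.04800399 0.06854507 0.04781999 0.06895394]
board yaw 3.724823691971839
board yaw 3.8712612599218534 0.23238822425755498
carrier yaw 2.6830820921792355
[[0.55763899 0.27819095 0.042     ]]
```

The measurements fit together: the fence and near edge both give board origin (0.5557, 0.1938) and yaw 3.8°. The carrier is at board (-20, +53) mm and the stick's grip at (0.3835, 0.2337). I'll go down and grasp.

>>> drive_tool(targets=[[0, 0, 0, 0.03, 0.03, -0.015, 0], [0, 0, 0, 0.07, 0.047, -0.0216, 0], [0, 0, 0, 0.12, 0.047, -0.0216, 0], [0, 0, 0, 0.16, 0.047, -0.0216, 0], [0, 0, 0, 0.195, 0.047, -0.0216, 0], [0, 0, 0, 0.215, 0.047, -0.0216, 0], [0, 0, 0, 0.228, 0.047, -0.0216, 0], [0, 0, 0, 0.228, 0.047, -0.0216, 0], [0, 0, 0, 0.228, 0.047, -0.0216, 0]])

```text
time: 3.52
eef_pos: [0.3843, 0.2346, 0.1038]
tool_rot: [0.0, 0.706, 0.0, 0.708]
ft_force: [0.7, -0.7, -0.5]
finger_gap: 1.003
```

Run:
```python
from h import *
im=capture("wrist"); im2=capture("scene")
o=np.hstack([im[:,140:420],im2[180:300,240:400].repeat(3,0).repeat(3,1)[:360].copy() if 0 else cv2.resize(im2[180:300,240:400],(560,420))])
cv2.imwrite("pics/g1.png",cv2.resize(o,None,fx=.95,fy=.95)[:,:,::-1])
```

```text
(no output)
```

View pics/g1.png

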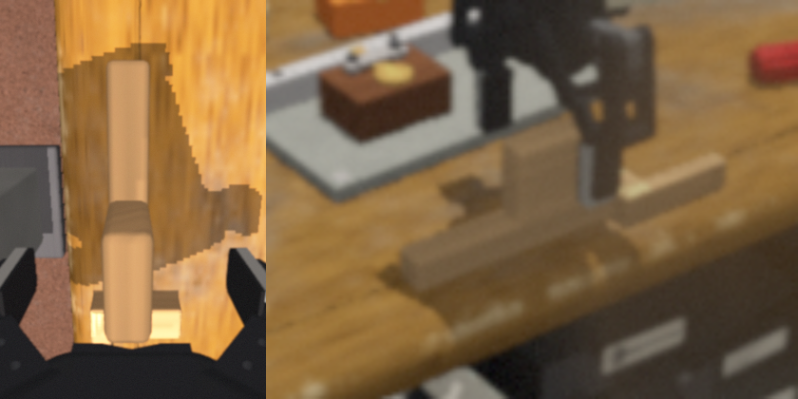

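The wrist view shows the grip centred between the open fingers (crop col 128 of about 133). Before closing, I'll check where it sits along its length.

Run:
```python
from h import *
T=pose(); print(T[:3,3])
for v in (230,236): print(cast("wrist",[(140+104/.95,v/.95),(140+152/.95,v/.95)],.065,T).round(4))
print(cast("wrist",[(140+109/.95,61/.95),(140+147/.95,61/.95)],.02,T).round(4))
```

```text
[0.38433518 0.23479945 0.10395578]
[[0.3746 0.2599 0.065 ]
 [0.3921 0.2599 0.065 ]]
[[0.3746 0.2576 0.065 ]
 [0.3921 0.2576 0.065 ]]
[[0.3747 0.3226 0.02  ]
 [0.3917 0.3226 0.02  ]]
```

>>> drive_tool(targets=[[0, 0, 0, 0, 0, 0, 1], [0, 0, 0, 0, 0, 0, 1], [0, 0, 0, 0, 0, 0, 1], [0, 0, 0, 0, 0, 0, 1], [0, 0, 0, 0, 0, 0, 1], [0, 0, 0, 0, 0, 0, 1], [0, 0, 0, 0, 0, 0, 1], [0, 0, 0, 0, 0, 0, 1]])

```text
time: 4.62
eef_pos: [0.3834, 0.2346, 0.103]
tool_rot: [-0.0, 0.707, 0.0, 0.707]
ft_force: [-1.4, 0.4, 4.1]
finger_gap: 0.223
```

>>> drive_tool(targets=[[0, 0, 0, -0.03, 0, 0, 1], [0, 0, 0, -0.065, 0, 0, 1], [0, 0, 0, -0.065, 0.03, 0.03, 1], [-0.03, 0, 0, -0.065, 0.07, 0.07, 1], [-0.066, 0, 0, -0.065, 0.1, 0.1, 1], [-0.066, 0, 0, -0.065, 0.111, 0.116, 1], [-0.066, 0, 0, -0.065, 0.111, 0.116, 1], [-0.066, 0, 0, -0.065, 0.111, 0.116, 1]])

```text
time: 5.62
eef_pos: [0.4983, 0.3448, 0.1668]
tool_rot: [-0.024, 0.708, 0.023, 0.706]
ft_force: [-0.3, 0.4, -1.5]
finger_gap: 0.224
```

Run:
```python
from h import *
T=pose(); print(T.round(4)); 
im=capture("top"); c=im[165:275,210:370]; cv2.imwrite("pics/t2.png",cv2.resize(c,None,fx=5,fy=5,interpolation=cv2.INTER_CUBIC)[:,:,::-1])
```

```text
[[-0.0024 -0.0658  0.9978  0.4983]
 [-0.0013  0.9978  0.0658  0.3448]
 [-1.     -0.0011 -0.0025  0.1668]
 [ 0.      0.      0.      1.    ]]
```

View pics/t2.png

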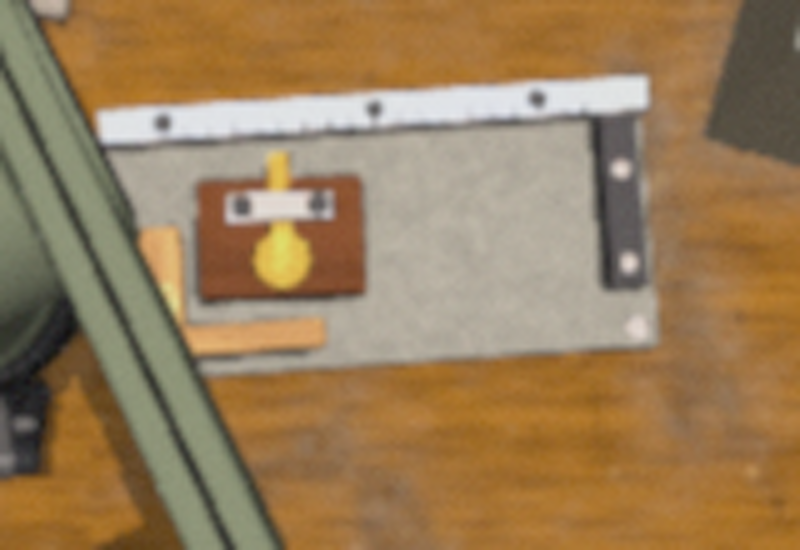

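The top view shows the mouth corner at zoomed (184,322), the carrier at (200–364, 175–298), and a clear gap on both sides.

```bash
cat >> h.py <<'E'
O=np.array([.5557,.1938]); th=np.radians(3.8); RB=np.array([[np.cos(th),-np.sin(th)],[np.sin(th),np.cos(th)]])
def board(p): return (np.atleast_2d(p)[:,:2]-O)@RB
def z5(pts): return [(210+(u+.5)/5-.5,165+(v+.5)/5-.5) for u,v in pts]
E
python3 - <<'E'
from h import *
print("mouth, cheek tip inner, outer tip, heel far",board(cast("top",z5([(184,324),(325,318),(325,346),(181,228)]),.084)).round(4))
print("carrier LF,RF,RN,LN",board(cast("top",z5([(200,184),(361,177),(364,293),(203,299)]),.042)).round(4))
print("fence",board(cast("top",z5([(100,146),(595,120)]),.033)).round(4))
print("stop top ",board(cast("top",z5([(593,120),(602,285)]),.033)).round(4))
print("tcp",board(pose()[:3,3]))
E
```

```text
mouth, cheek tip inner, outer tip, heel far [[-0.0571  0.0936]
 [-0.0586  0.0379]
 [-0.0697  0.0387]
 [-0.019   0.0924]]
carrier LF,RF,RN,LN [[ 0.0036  0.0852]
 [ 0.002   0.0177]
 [-0.0467  0.02  ]
 [-0.0446  0.087 ]]
fence [[ 0.0238  0.1266]
 [ 0.0208 -0.0841]]
stop top  [[ 0.0209 -0.0833]
 [-0.0497 -0.0811]]
tcp [[-0.04729219  0.15439975]]
```

>>> drive_tool(targets=[[0, 0, 0, 0.03, 0, 0, 1], [0, 0, 0, 0.045, 0, 0, 1], [0, 0, 0, 0.049, 0, 0, 1], [0, 0, 0, 0.049, 0, 0, 1], [0, 0, 0, 0.049, 0, 0.005, 1], [0, 0, 0, 0.049, 0, 0.01, 1], [0, 0, 0, 0.049, 0, 0.014, 1], [0, 0, 0, 0.049, 0, 0.017, 1], [0, 0, 0, 0.049, 0, 0.02, 1], [0, 0, 0, 0.049, 0, 0.023, 1], [0, 0, 0, 0.049, 0, 0.026, 1], [0, 0, 0, 0.049, 0, 0.028, 1], [0, 0, 0, 0.049, 0, 0.028, 1]])

```text
time: 7.3
eef_pos: [0.5278, 0.3474, 0.1189]
tool_rot: [-0.023, 0.706, 0.023, 0.707]
ft_force: [-2.9, -0.1, -0.1]
finger_gap: 0.225
```

```bash
cat > look.py <<'E'
from h import *
import sys
s=get_state(); T=pose(s); print("tcp",T[:3,3].round(4),"board",board(T[:3,3]).round(4),"yaw",np.degrees(np.arctan2(T[1,2],T[0,2])).round(2),"F board",(np.array(s["ft_force"])[:2]@RB).round(2),s["ft_force"][2],"tq",np.round(s["ft_torque"],2),s["time"])
im=capture("top"); c=im[165:275,210:370]; cv2.imwrite(f"pics/{sys.argv[1]}.png",cv2.resize(c,None,fx=5,fy=5,interpolation=cv2.INTER_CUBIC)[:,:,::-1])
E
python3 look.py t3
```

```text
tcp [0.5278 0.3474 0.1189] board [[-0.0176  0.1551]] yaw 3.79 F board [-2.93  0.06] -0.10151902079145927 tq [-0.19  0.46 -0.29] 7.3
```

View pics/t3.png

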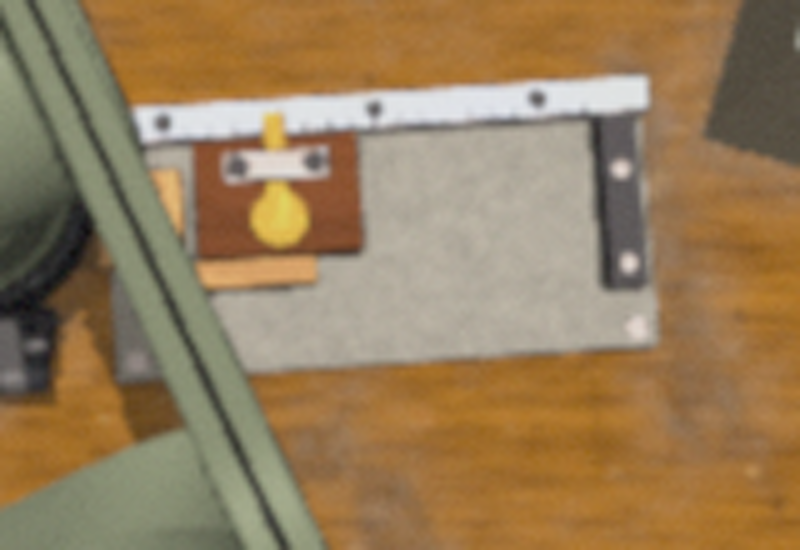

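The top view shows the carrier squared up on the cheek (its far edge at zoomed row ~140, close to the fence), with a force of about 3 N from sliding. I'll creep on until the force rises.

>>> drive_tool(targets=[[0, 0, 0, 0, 0, 0.001, 1], [0, 0, 0, 0, 0, 0.002, 1], [0, 0, 0, 0, 0, 0.002, 1]])

```text
time: 7.72
eef_pos: [0.5294, 0.3475, 0.1189]
tool_rot: [-0.023, 0.707, 0.023, 0.707]
ft_force: [-3.0, 0.3, -0.7]
finger_gap: 0.228
```

>>> drive_tool(targets=[[0, 0, 0, 0, 0, 0.001, 1], [0, 0, 0, 0, 0, 0.001, 1]])

```text
time: 7.98
eef_pos: [0.5304, 0.3476, 0.1189]
tool_rot: [-0.023, 0.707, 0.023, 0.707]
ft_force: [-3.6, -0.9, 0.0]
finger_gap: 0.224
```

```bash
python3 look.py t4
```

```text
tcp [0.5304 0.3476 0.1189] board [[-0.015   0.1551]] yaw 3.78 F board [-3.69 -0.67] 0.03277601457439183 tq [-0.18  0.56 -0.29] 7.975
```

View pics/t4.png

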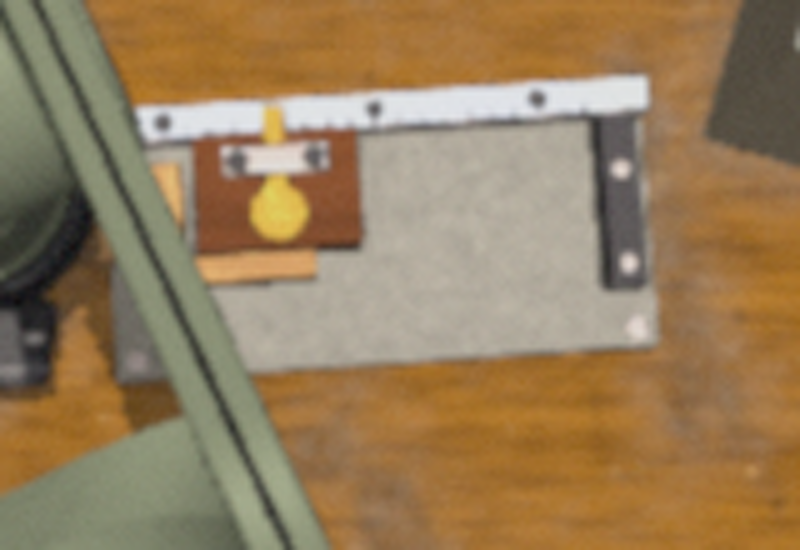

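>>> drive_tool(targets=[[0, 0, 0, 0, 0, 0.001, 1], [0, 0, 0, 0, 0, 0.001, 1]])

```text
time: 8.28
eef_pos: [0.5308, 0.3476, 0.1188]
tool_rot: [-0.023, 0.707, 0.023, 0.706]
ft_force: [-5.2, 0.1, 1.3]
finger_gap: 0.225
```

>>> drive_tool(targets=[[0, 0, 0, 0, 0, 0.001, 1], [0, 0, 0, 0, 0, 0.001, 1]])

```text
time: 8.52
eef_pos: [0.5311, 0.3477, 0.1186]
tool_rot: [-0.023, 0.708, 0.023, 0.705]
ft_force: [-7.1, -1.2, 1.7]
finger_gap: 0.226
```

```bash
python3 look.py t5
```

```text
tcp [0.5311 0.3477 0.1186] board [[-0.0144  0.1552]] yaw 3.76 F board [-7.19 -0.7 ] 1.744565296399864 tq [-0.3   1.26 -0.51] 8.525
```

View pics/t5.png

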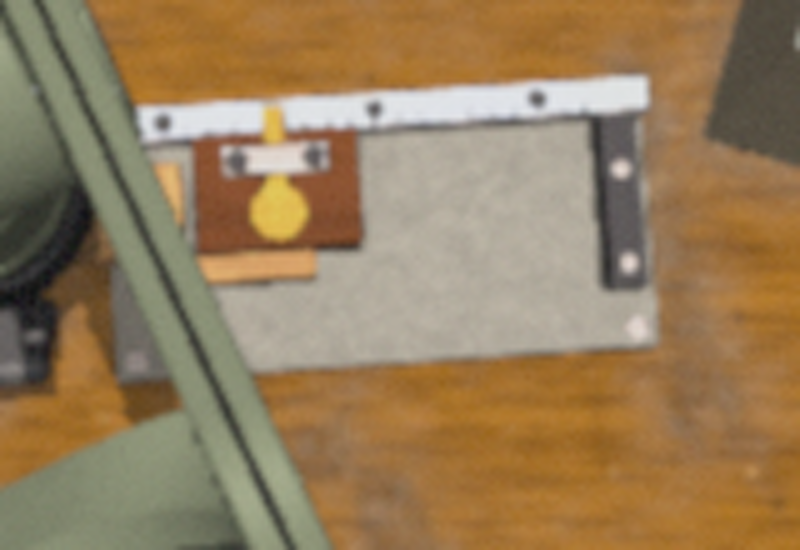

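Against the fence, the force has risen to about 7 N, TCP board x is -14.4 mm (prediction -15), and the picture shows no gap. I'll feed with the preload slightly reduced and watch the force.

>>> drive_tool(targets=[[0, 0, 0, 0, -0.002, -0.0005, 1], [0, 0, 0, 0, -0.004, -0.0005, 1], [0, 0, 0, 0, -0.007, -0.0005, 1], [0, 0, 0, 0, -0.01, -0.0005, 1], [0, 0, 0, 0, -0.013, -0.0005, 1], [0, 0, 0, 0, -0.016, -0.0005, 1], [0, 0, 0, 0, -0.019, -0.0005, 1], [0, 0, 0, 0, -0.022, -0.0005, 1], [0, 0, 0, 0, -0.025, -0.0005, 1]])

```text
time: 9.7
eef_pos: [0.5322, 0.3249, 0.1187]
tool_rot: [-0.022, 0.707, 0.025, 0.706]
ft_force: [-6.4, 5.9, 0.2]
finger_gap: 0.223
```

```bash
python3 look.py t6
```

```text
tcp [0.5322 0.3249 0.1187] board [[-0.0148  0.1324]] yaw 3.76 F board [-6.04  6.33] 0.2456243280758228 tq [ 1.15  1.17 -0.32] 9.7
```

View pics/t6.png

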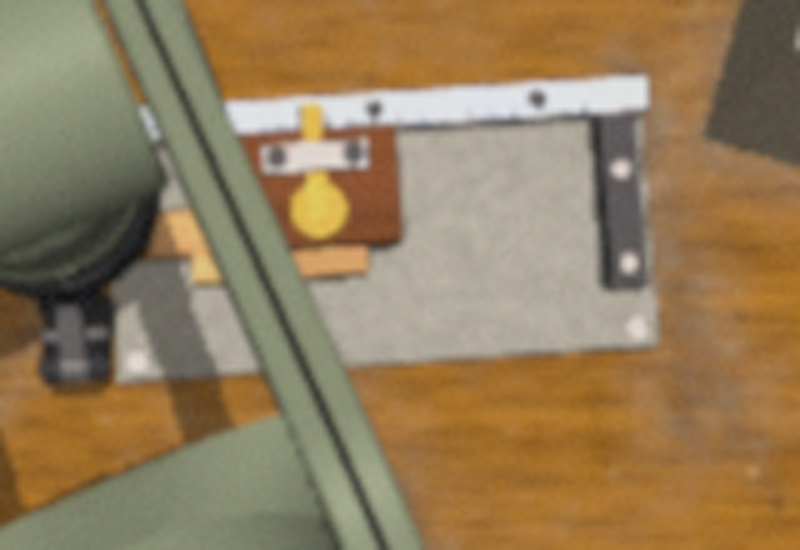

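The carrier is moving along the fence (right edge zoomed col 400, no gap): 6 N sideways, 6 N feed. I'll carry on.

>>> drive_tool(targets=[[0, 0, 0, 0, -0.003, 0, 1], [0, 0, 0, 0, -0.006, 0, 1], [0, 0, 0, 0, -0.009, 0, 1], [0, 0, 0, 0, -0.012, 0, 1], [0, 0, 0, 0, -0.015, 0, 1], [0, 0, 0, 0, -0.018, 0, 1], [0, 0, 0, 0, -0.021, 0, 1], [0, 0, 0, 0, -0.024, 0, 1], [0, 0, 0, 0, -0.027, 0, 1], [0, 0, 0, 0, -0.03, 0, 1], [0, 0, 0, 0, -0.033, 0, 1]])

```text
time: 11.12
eef_pos: [0.5343, 0.292, 0.1187]
tool_rot: [-0.022, 0.708, 0.025, 0.706]
ft_force: [-5.8, 6.0, 0.0]
finger_gap: 0.229
```

```bash
python3 look.py t7
```

```text
tcp [0.5343 0.292  0.1187] board [[-0.0149  0.0994]] yaw 3.76 F board [-5.34  6.39] 0.0008450070358341222 tq [ 1.19  1.21 -0.35] 11.125
```

View pics/t7.png

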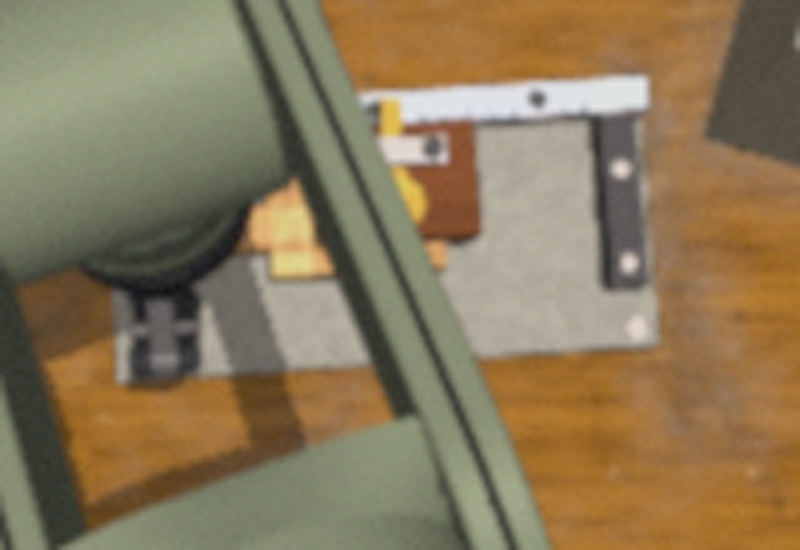

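Steady, with the carrier's right edge at zoomed col 480. About 53 mm remains; I'll feed another 46.

>>> drive_tool(targets=[[0, 0, 0, 0, -0.003, 0, 1], [0, 0, 0, 0, -0.006, 0, 1], [0, 0, 0, 0, -0.009, 0, 1], [0, 0, 0, 0, -0.012, 0, 1], [0, 0, 0, 0, -0.015, 0, 1], [0, 0, 0, 0, -0.018, 0, 1], [0, 0, 0, 0, -0.021, 0, 1], [0, 0, 0, 0, -0.024, 0, 1], [0, 0, 0, 0, -0.027, 0, 1], [0, 0, 0, 0, -0.03, 0, 1], [0, 0, 0, 0, -0.033, 0, 1], [0, 0, 0, 0, -0.036, 0, 1], [0, 0, 0, 0, -0.039, 0, 1], [0, 0, 0, 0, -0.042, 0, 1], [0, 0, 0, 0, -0.044, 0, 1], [0, 0, 0, 0, -0.046, 0, 1]])

```text
time: 13.18
eef_pos: [0.5373, 0.2461, 0.1186]
tool_rot: [-0.022, 0.708, 0.025, 0.706]
ft_force: [-6.9, 6.7, -0.3]
finger_gap: 0.223
```

```bash
python3 look.py t8
```

```text
tcp [0.5373 0.2461 0.1186] board [[-0.0149  0.0534]] yaw 3.75 F board [-6.46  7.11] -0.3246845519079244 tq [ 1.3   1.14 -0.35] 13.175
```

View pics/t8.png

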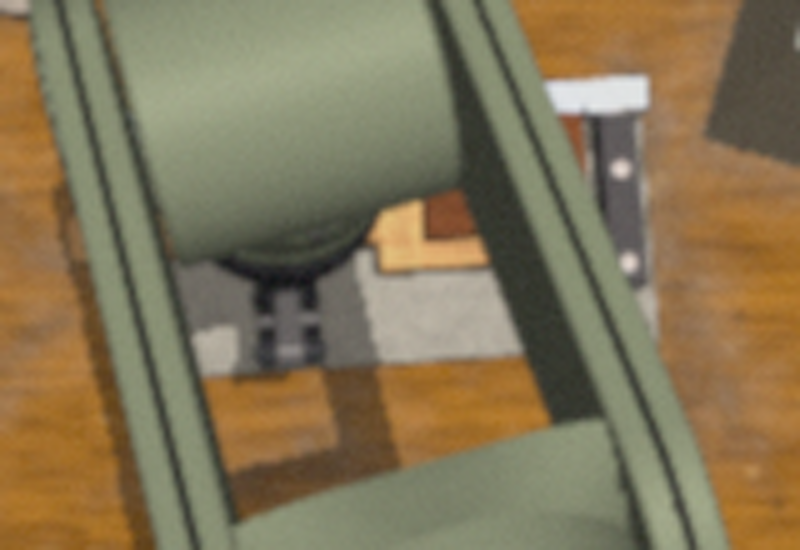

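The carrier's right edge (zoomed col ~584) is a few mm short of the stop (col 595). Creeping.

>>> drive_tool(targets=[[0, 0, 0, 0, -0.0015, 0, 1], [0, 0, 0, 0, -0.003, 0, 1], [0, 0, 0, 0, -0.0045, 0, 1], [0, 0, 0, 0, -0.0045, 0, 1]])

```text
time: 13.72
eef_pos: [0.5376, 0.2414, 0.1186]
tool_rot: [-0.022, 0.708, 0.025, 0.706]
ft_force: [-6.2, 7.2, 0.9]
finger_gap: 0.23
```

>>> drive_tool(targets=[[0, 0, 0, 0, -0.001, 0, 1], [0, 0, 0, 0, -0.002, 0, 1], [0, 0, 0, 0, -0.002, 0, 1]])

```text
time: 14.1
eef_pos: [0.5377, 0.2395, 0.1186]
tool_rot: [-0.022, 0.708, 0.025, 0.706]
ft_force: [-5.5, 6.3, 0.0]
finger_gap: 0.23
```

>>> drive_tool(targets=[[0, 0, 0, 0, -0.001, 0, 1], [0, 0, 0, 0, -0.001, 0, 1]])

```text
time: 14.35
eef_pos: [0.5377, 0.2385, 0.1186]
tool_rot: [-0.022, 0.708, 0.025, 0.706]
ft_force: [-6.6, 7.6, -0.9]
finger_gap: 0.224
```

>>> drive_tool(targets=[[0, 0, 0, 0, -0.001, 0, 1], [0, 0, 0, 0, -0.001, 0, 1]])

```text
time: 14.6
eef_pos: [0.5377, 0.2383, 0.1188]
tool_rot: [-0.021, 0.708, 0.025, 0.706]
ft_force: [-6.6, 9.4, 1.1]
finger_gap: 0.229
```

>>> drive_tool(targets=[[0, 0, 0, 0, -0.001, 0, 1], [0, 0, 0, 0, -0.001, 0, 1]])

```text
time: 14.85
eef_pos: [0.5378, 0.2381, 0.1189]
tool_rot: [-0.02, 0.708, 0.026, 0.706]
ft_force: [-6.9, 12.1, 0.1]
finger_gap: 0.229
```

```bash
python3 look.py t9
```

```text
tcp [0.5378 0.2381 0.1189] board [[-0.015   0.0454]] yaw 3.73 F board [-6.13 12.54] 0.10229432612398454 tq [ 2.1   1.4  -0.29] 14.85
```

View pics/t9.png

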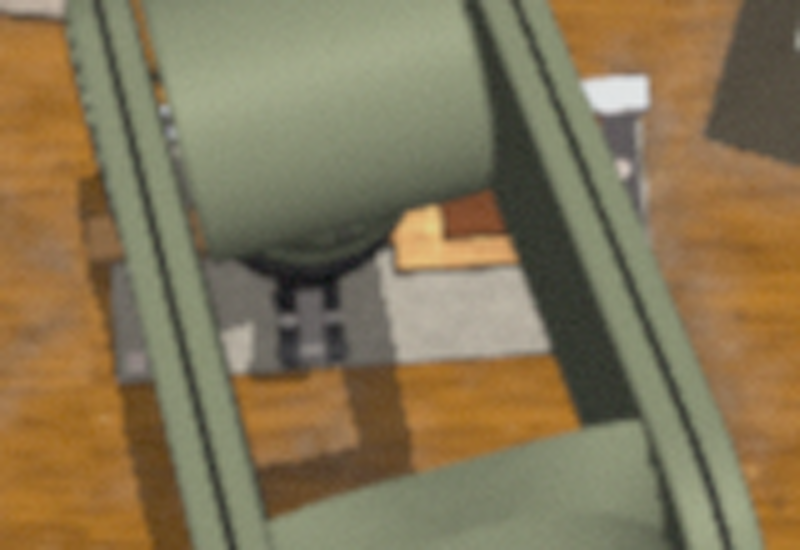

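Home: the feed force rises to 12.5 N and the TCP has stalled at board y 45.4 mm (prediction 46.5), with the fence force still at 6 N. I'll unload both contacts together along the diagonal, then lift a little.

>>> drive_tool(targets=[[0, 0, 0, 0, 0.0015, -0.0007, 1], [0, 0, 0, 0, 0.003, -0.0014, 1], [0, 0, 0, 0, 0.0045, -0.002, 1], [0, 0, 0, 0, 0.006, -0.003, 1], [0, 0, 0, 0, 0.009, -0.006, 1], [0, 0, 0, 0, 0.014, -0.011, 1], [0, 0, 0, 0, 0.018, -0.015, 1], [0, 0, 0, -0.02, 0.022, -0.015, 1], [0, 0, 0, -0.06, 0.03, -0.02, 1], [0, 0, 0, -0.09, 0.04, -0.06, 1], [0, 0, 0, -0.09, 0.09, -0.1, 1], [0, 0, 0, -0.09, 0.12, -0.13, 1], [0, 0, 0, -0.09, 0.12, -0.13, 1], [0, 0, 0, -0.09, 0.12, -0.13, 1]])

```text
time: 16.65
eef_pos: [0.4018, 0.3456, 0.209]
tool_rot: [-0.024, 0.706, 0.024, 0.707]
ft_force: [0.7, -0.3, -1.0]
finger_gap: 0.228
```

```bash
python3 look.py t10
python3 - <<'E'
from h import *
im=capture("scene"); cv2.imwrite("pics/s10.png",cv2.resize(im[150:280,200:400],None,fx=4,fy=4,interpolation=cv2.INTER_CUBIC)[:,:,::-1])
E
```

```text
tcp [0.4018 0.3456 0.209 ] board [[-0.1435  0.1617]] yaw 3.84 F board [ 0.64 -0.32] -0.9892954514970168 tq [ 0.01 -0.03 -0.03] 16.65
```

View pics/t10.png

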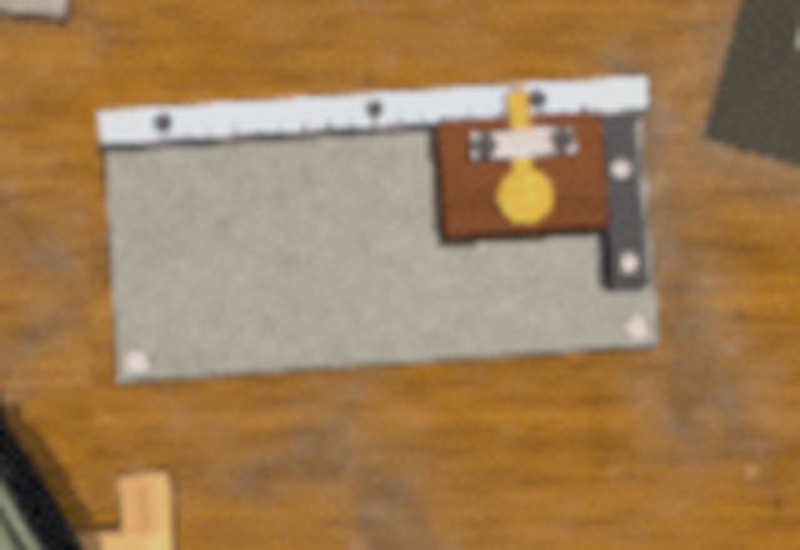

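View pics/s10.png

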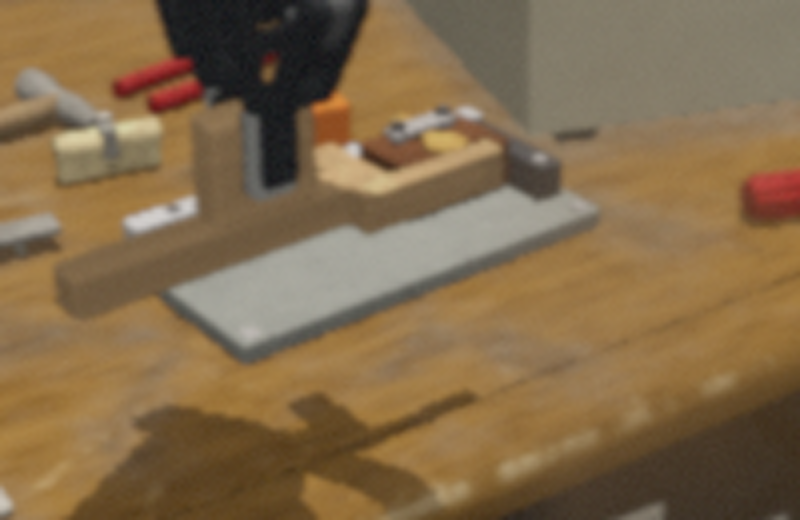

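The top view shows the carrier home: its right edge meets the stop (zoomed col 605), its far edge sits along the fence and the key tip is over the fence. Now I'll lay the stick on the bare worktop near its old spot.

>>> drive_tool(targets=[[0, 0, 0, 0, -0.05, -0.003, 1], [0, 0, 0, 0.02, -0.095, -0.006, 1], [0, 0, 0, 0.06, -0.095, -0.006, 1], [0, 0, 0, 0.085, -0.095, -0.006, 1], [0, 0, 0, 0.097, -0.095, -0.006, 1], [0, 0, 0, 0.102, -0.095, -0.006, 1], [0, 0, 0, 0.104, -0.095, -0.006, 1], [0, 0, 0, 0.104, -0.095, -0.006, 1]])

```text
time: 17.75
eef_pos: [0.4026, 0.2507, 0.1056]
tool_rot: [-0.023, 0.706, 0.024, 0.707]
ft_force: [0.2, -0.3, -2.0]
finger_gap: 0.225
```

>>> drive_tool(targets=[[0, 0, 0, 0.001, 0, 0, 1], [0, 0, 0, 0.001, 0, 0, 1]])

```text
time: 18.0
eef_pos: [0.4021, 0.2506, 0.1042]
tool_rot: [-0.023, 0.706, 0.024, 0.707]
ft_force: [-0.4, 1.1, -1.2]
finger_gap: 0.225
```

```bash
python3 look.py t11
python3 - <<'E'
from h import *
im=capture("scene"); cv2.imwrite("pics/s11.png",cv2.resize(im[170:290,220:400],None,fx=4,fy=4,interpolation=cv2.INTER_CUBIC)[:,:,::-1])
E
```

```text
tcp [0.4021 0.2506 0.1042] board [[-0.1495  0.0668]] yaw 3.8 F board [-0.29  1.1 ] -1.2462715859936577 tq [0.06 0.   0.01] 18.0
```

View pics/s11.png

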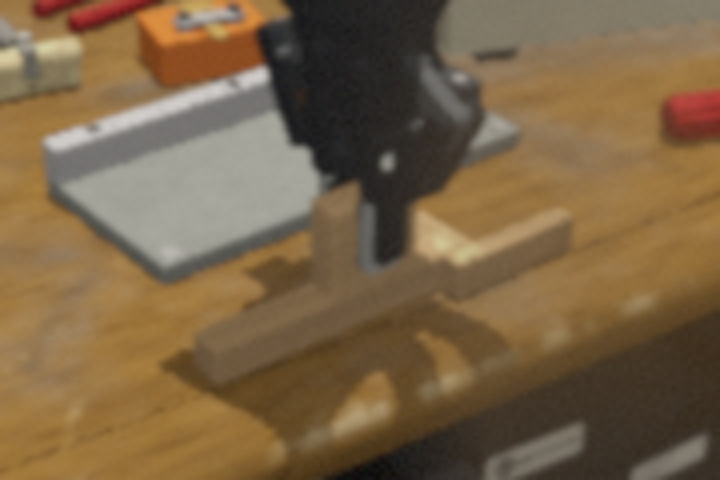

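The stick is about 1 mm above the worktop. I'll ease it down to contact, then release.

>>> drive_tool(targets=[[0, 0, 0, 0.001, 0, 0, 1], [0, 0, 0, 0.001, 0, 0, 1]])

```text
time: 18.35
eef_pos: [0.4021, 0.2505, 0.103]
tool_rot: [-0.023, 0.707, 0.023, 0.707]
ft_force: [-0.4, 2.0, 0.9]
finger_gap: 0.227
```

>>> drive_tool(targets=[[0, 0, 0, 0.001, 0, 0, 1], [0, 0, 0, 0.001, 0, 0, 1]])

```text
time: 18.6
eef_pos: [0.4022, 0.2505, 0.103]
tool_rot: [-0.023, 0.707, 0.023, 0.707]
ft_force: [-4.2, -2.5, 9.2]
finger_gap: 0.225
```

Contact (9 N up). I'll back off 1 mm, open, then rise.

>>> drive_tool(targets=[[0, 0, 0, -0.001, 0, 0, 1], [0, 0, 0, -0.001, 0, 0, 0.7], [0, 0, 0, -0.001, 0, 0, 0.5], [0, 0, 0, -0.001, 0, 0, 0.3], [0, 0, 0, -0.001, 0, 0, 0], [0, 0, 0, -0.001, 0, 0, 0], [0, 0, 0, -0.001, 0, 0, 0], [0, 0, 0, -0.001, 0, 0, 0], [0, 0, 0, -0.015, 0, 0, 0], [0, 0, 0, -0.05, 0, 0, 0], [0, 0, 0, -0.1, 0, 0, 0], [0, 0, 0, -0.15, 0, 0, 0], [0, 0, 0, -0.2, 0, 0, 0], [0, 0, 0, -0.22, 0, 0, 0], [0, 0, 0, -0.22, 0, 0, 0], [0, 0, 0, -0.22, 0, 0, 0]])

```text
time: 20.6
eef_pos: [0.4013, 0.2501, 0.321]
tool_rot: [-0.024, 0.707, 0.023, 0.706]
ft_force: [-0.3, -0.2, -1.0]
finger_gap: 0.999
```

Run:
```python
from h import *
T=pose(); np.save("w2.npy",T); im=capture("wrist"); im2=capture("scene"); cv2.imwrite("pics/w2.png",im[:,:,::-1]);
cv2.imwrite("pics/s12.png",cv2.resize(im2[150:290,200:400],None,fx=4,fy=4,interpolation=cv2.INTER_CUBIC)[:,:,::-1]); print(T[:3,3],get_state()["time"])
```

```text
[0.40128587 0.2501125  0.32095622] 20.7
```

View pics/w2.png

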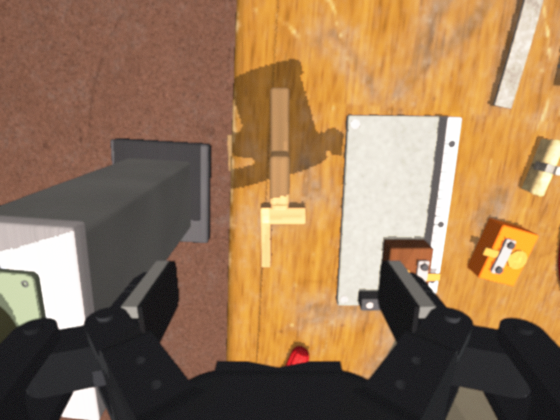

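View pics/s12.png

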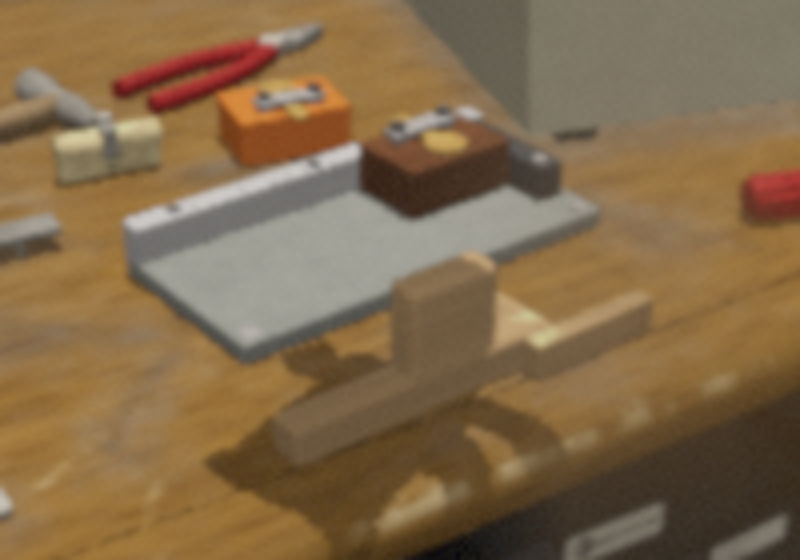

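The stick lies flat and clear of the board, and the carrier sits in the corner. I'll move the wrist camera along for one precise look at the seating.

>>> drive_tool(targets=[[0, 0, 0, -0.03, -0.05, 0, 0], [0, 0, 0, -0.03, -0.09, 0.02, 0], [0, 0, 0, -0.03, -0.12, 0.04, 0], [0, 0, 0, -0.03, -0.12, 0.04, 0], [0, 0, 0, -0.03, -0.12, 0.04, 0]])

```text
time: 21.32
eef_pos: [0.4492, 0.1335, 0.3506]
tool_rot: [-0.023, 0.708, 0.023, 0.706]
ft_force: [-0.4, -0.5, 0.6]
finger_gap: 1.004
```

Run:
```python
from h import *
T=pose(); np.save("w3.npy",T); im=capture("wrist"); cv2.imwrite("pics/w3.png",im[:,:,::-1])
# detect carrier & board corner regions
c=im[60:300,280:480]; cv2.imwrite("pics/w3z.png",cv2.resize(im[100:240,290:470],None,fx=4,fy=4,interpolation=cv2.INTER_CUBIC)[:,:,::-1]); print(T[:3,3])
im=capture("top"); cv2.imwrite("pics/t13.png",cv2.resize(im[165:275,210:370],None,fx=5,fy=5,interpolation=cv2.INTER_CUBIC)[:,:,::-1])
```

```text
[0.44920007 0.13346306 0.35064005]
```

View pics/w3z.png

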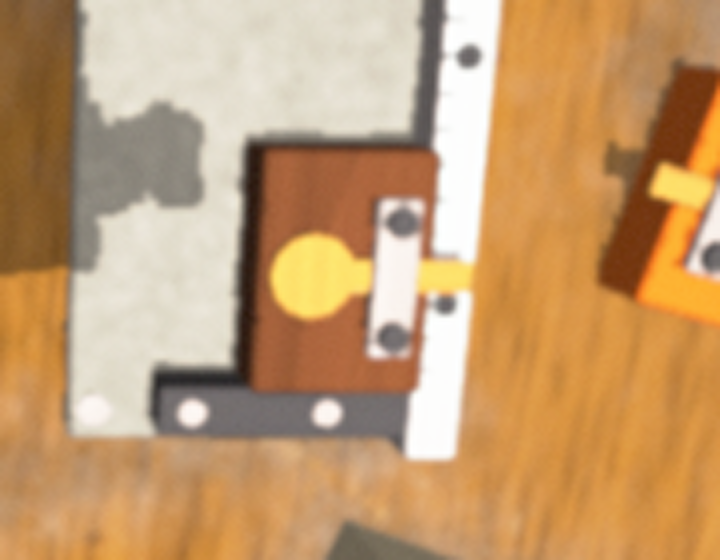

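View pics/t13.png

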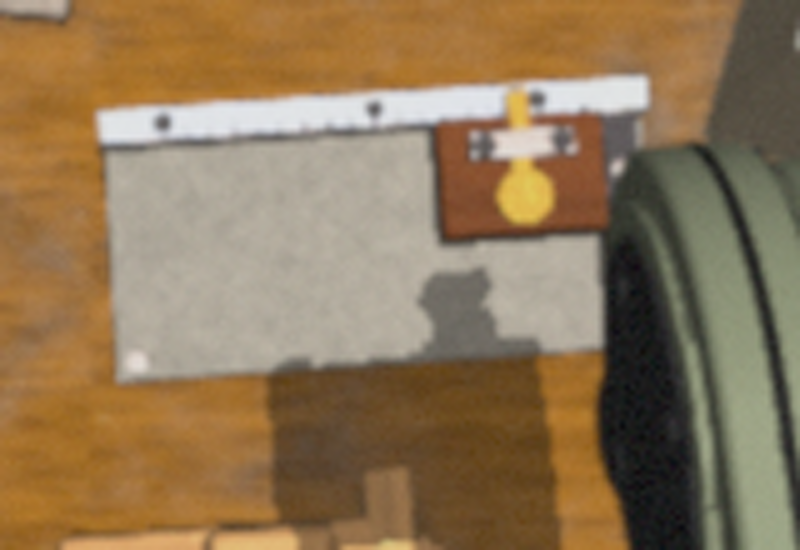

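Run:
```python
from h import *
T=np.load("w3.npy"); Z=lambda P:[(290+(u+.5)/4-.5,100+(v+.5)/4-.5) for u,v in P]
c=board(cast("wrist",Z([(264,148),(438,150),(417,390),(250,390)]),.042,T)); print(c.round(4),c.mean(0).round(4))
for e in ((0,3),(1,2)): d=c[e[0]]-c[e[1]]; print(np.degrees(np.arctan2(-d[0],d[1])))
print("fence",board(cast("wrist",Z([(441,10),(405,455)]),.033,T)).round(4))
print("stop far edge top (-107.5)",board(cast("wrist",Z([(155,434),(385,434)]),.033,T)).round(4))
```

```text
[[-0.026  -0.0153]
 [ 0.0224 -0.0155]
 [ 0.0227 -0.084 ]
 [-0.0259 -0.0841]] [-0.0017 -0.0497]
0.06824745628785486
0.2658758625024856
fence [[ 0.023   0.0219]
 [ 0.0241 -0.1066]]
stop far edge top (-107.5) [[-0.0514 -0.1   ]
 [ 0.0175 -0.1   ]]
```

```bash
python3 -c "
from cell import sign_off; print(sign_off())"
```

```text
the job is handed in; nothing more can be done
None
```

The job is done and handed in at about 21.4 s of the 51 s allowed. The carrier is seated against the fence and end stop, and the push stick is lying flat on the bare worktop.

**What I did:**
1. I gripped the stick by its upright grip.
2. With the cheek I pressed the carrier sideways until the force rose to about 7 N at the fence.
3. I fed it along with about 5–7 N held towards the fence, until the stick stalled at the stop at 12.5 N.
4. I backed off both contacts together so the carrier would not be dragged, then laid the stick down in front of the board and let go.

**Last checks:**
- **Carrier:** the wrist camera puts it at board (-1.7, -49.7) mm, against the seated position of (0, -50). It is parallel to within 0.3°.
- **Fence contact:** the same picture puts the fence face at about +23.5 mm instead of +25, so most of the x offset is measuring error. That still leaves about 1 mm between block edge and fence, within what I can resolve. No gap shows in the top or wrist pictures.
- **Top camera:** its board angle disagreed with the wrist camera by about 0.8°, so I used the wrist values.
- **Stick:** the scene and wrist pictures show it flat and clear of the board. I saw no sign of the gripper touching the carrier.

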